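# Load the sample tray in reverse order

### The arm

A 6-joint arm with a two-finger parallel gripper is mounted at the origin on a cart in front of the work surface, level with it; the furniture and walls round the work are solid. World frame = base frame: x ahead of the robot, y to its left, z up, the work surface at z = 0. Lengths are in mm, angles in rad, forces in N, time in s.
With the tool pointing down it reaches from about 350 to 875 mm from the base axis. Payload 4.2 kg.
Tool frame: the origin (TCP) lies midway between the tips of the shut fingers; the grasp point (between the pads) lies 19 mm behind it (env.pinch_z is the distance from the TCP to the grasp point, in mm); z points along the fingers, y is the line along which they close (so a half turn about z gives the same grasp; the last joint's range is limited). The gripper opens to 85 mm and grips with 20 to 120 N. Pads are 22 mm wide; open, the fingers measure 114 mm over their backs; the gripper's body (76 mm by 85 mm) begins 54 mm behind the grasp point. The pads swing forward as they close: fully open they stand 13 mm farther back than shut.
Start: joints at [1.561, 0.385, 0.008, 0, -1.194, -0.259], TCP at [165.952, 602.544, 231.312] pointing down, gripper open.
Joint ranges: [-3.14, 3.14], [-1.21, 2.06], [-1.07, 1.41], [-3.16, 2.05], [-2.99, -0.16], [-3.1, 3.1]. Speed limits (rad/s): [2.79, 2.79, 3.14, 3.14, 3.14, 3.14].

### API

Orientations are given as a unit quaternion [w, x, y, z].
In Python, from bench import env gives the robot as it stands.
- The arm moves only by the tool drive_tool, never from a script. Its argument "moves" is a list of rows, each a list of 3 entries, a list of its own where there are three numbers: the finger opening in mm, from 0 to 85.4, then the shift along the tool's x, y, z in mm, then the turn about the tool's z in degrees. A call has exactly 10 rows; each row shifts and turns the commanded pose from where the row before left it, along the tool's axes as they then stand; what a row does not reach is not made up. A row lasts 1/12 s, in which the tool goes at most 41.7 mm and 7.16 degrees, less where a joint would pass 70% of its speed; a pose out of reach is approached as far as the arm can. A call is refused whole if a number of a shift passes 41.7 or a number of a turn 7.16, either way. A call with a gripper value outside its range is refused whole. The fingers move at their own pace and stop on an object; "grip_force" is the grip in N (left out, the last holds). Time passes only in rows, so rows that do not move let the fingers close, or fill a call up. It gives the time, the measured TCP pose, the force, the opening and the grip force at its end, in the units of the state.
- env.sense(): the state, without advancing time (a new reading comes with each control period).
- env.read_camera(name): name is "scene" or "top"; returns a dict with "color" (480x640x3 uint8, red, green, blue), "fov_y" (degrees; the focal length in pixels is half the picture's height over the tangent of half this angle, whatever the lens; pixels are square), "cx", "cy" (the principal point, pixels), "dist_coeffs" ([k1, k2, p1, p2, k3] as OpenCV has them; the pictures are not rectified), "eye" and "rotation" of the camera in the world. Camera axes: x right, y up, looking along -z (the intrinsics and any distortion apply to the point x, -y, -z); pixel columns grow to the right and rows downward; lengths in mm; the calibration is good to about 2 mm. A picture is of the moment at which its call begins. There is no depth.
- env.close_job(): hands the job in; it is judged then, once.
The state is a dict: "clock": time; "joint_positions": joint angles; "qvel": joint speeds; "joint_torque": joint torques, N m; "eef_pos": TCP position; "ee_rot": TCP orientation; "wrist_force": force on the tool from outside, world axes, zero at the start; "torque": the same for the moment, N m; "width": finger opening in mm; "grasp_force": force on a finger pad.
Only numpy, scipy, OpenCV 4.12 (cv2) and the standard library are available. Lean on these libraries where they do the work, as an engineer would, in place of code of your own. Each camera call takes 0.05 s, during which the arm holds its last target. There are 200 camera calls.

### The job

Move the four sample bottles from the wooden plank rack into the four bays of the grey tray, one bottle to a bay, in reverse order, so that the last sample comes first: the bottle that stands farthest left on the rack goes into the farthest right bay, the second from left into the second from right, and so on (left and right as the robot sees them). Set each bottle down upright on the floor of its bay; do not drop it or tip it over.

Things in the scene. Friction and masses are not known exactly. Their poses are not given: they have to be found in the camera images.
- plank_rack: source rack: flat brown wooden plank, 90 x 350 mm, top 15 mm above the bench, fixed. Origin: centre of its underside; x across it (away from the robot), y along it (to the robot's left), z up; turned at most 0.12 rad. Its four places lie at y = -126, -42, 42 and 126 mm, x = 0; each holds a seat ring with a bottle standing in it.
- bay_tray: target tray: dark steel floor with low grey bars, 86 x 350 mm, fixed. Origin: centre of its underside; axes as for the rack. Four square bays of 70 x 70 mm inside, centres at y = -126, -42, 42 and 126 mm, x = 0; bay floor 6 mm and bar tops 16 mm above the bench. Empty at the start.
- bottle_1: screw-capped glass sample bottle, the largest: amber glass, pale cap; 52 mm diameter, 116 mm high, straight body up to 99 mm, 0.06 to 0.15 kg. Origin: centre of its underside; z up. It starts upright in seat ring 1, its underside on the plank.
- bottle_2: screw-capped glass sample bottle, the second largest: clear glass with straw-coloured contents, black cap; 46 mm diameter, 103 mm high, straight body up to 88 mm, 0.06 to 0.15 kg. Origin: centre of its underside; z up. It starts upright in seat ring 2, its underside on the plank.
- bottle_3: screw-capped glass sample bottle, the third: clear glass with brownish contents, black cap; 40 mm diameter, 89 mm high, straight body up to 75 mm, 0.06 to 0.15 kg. Origin: centre of its underside; z up. It starts upright in seat ring 3, its underside on the plank.
- bottle_4: screw-capped glass sample bottle, the smallest: clear glass, red cap; 34 mm diameter, 69 mm high, straight body up to 58 mm, 0.06 to 0.15 kg. Origin: centre of its underside; z up. It starts upright in seat ring 4, its underside on the plank.
- seat_1: flat black ring, 65 mm outer and 57 mm inner diameter, 5 mm high, fixed on the plank round the foot of bottle 1; it stays there and so shows where bottle 1 stood. Origin: centre of its underside, on the plank's top.
- seat_2: flat black ring, 59 mm outer and 51 mm inner diameter, 5 mm high, fixed on the plank round the foot of bottle 2; it stays there and so shows where bottle 2 stood. Origin: centre of its underside, on the plank's top.
- seat_3: flat black ring, 53 mm outer and 45 mm inner diameter, 5 mm high, fixed on the plank round the foot of bottle 3; it stays there and so shows where bottle 3 stood. Origin: centre of its underside, on the plank's top.
- seat_4: flat black ring, 47 mm outer and 39 mm inner diameter, 5 mm high, fixed on the plank round the foot of bottle 4; it stays there and so shows where bottle 4 stood. Origin: centre of its underside, on the plank's top.
Mind the look-alikes: they are no part of the job. What is shaped like the bottle_1 but green or purple is not meant.

How it is judged:
By the outcome, as a careful person would: the job done as asked, in the order asked, and still so for the second after the job is handed in, with the robot touching nothing.
It also fails if it takes over 96 s, if anything falls off the work surface, if the arm or the gripper's body presses on something with over 40 N, if the wrist force passes 120 N, or if a joint passes its speed limit or range.

## Working session

There is one attempt and no reset: what is moved stays moved. The work goes in short steps, Python scripts to look and compute and a tool call to move; the robot and the scene stay as the last step left them, time stands still between calls to the robot, and variables do not carry over. Pictures are saved under pics/ and viewed, at most 14 in all, crops included, and the job is handed in when it is done.

Besides the shell and the picture viewer there is one more tool, called after "Emit:" by a JSON object that holds its "name" and its "arguments". drive_tool: Moves the arm, as the interface text tells. Its arguments: {"type":"object","properties":{"moves":{"type":"array"},"grip_force":{"type":"number"}},"required":["moves"]}

```bash
mkdir -p pics; ls; python3 - <<'E'
from bench import env
import cv2,numpy as np
for n in("scene","top"):
    c=env.read_camera(n); cv2.imwrite(f"pics/{n}0.png",c["color"][:,:,::-1])
    print(n,{k:v for k,v in c.items() if k!="color"})
s=env.sense();print(s, env.pinch_z)
E
```

```text
pics
scene {'fov_y': 45.31617253362397, 'cx': 323.60337091359594, 'cy': 239.03747198283546, 'dist_coeffs': array([-0.15290676,  0.        ,  0.        ,  0.        ,  0.        ]), 'eye': array([-192.24704514,  541.45491057,  526.36699088]), 'rotation': array([-0.36926477, -0.22124557,  0.4616491 ,  0.77561204])}
top {'fov_y': 53.05632189694831, 'cx': 321.7753126139388, 'cy': 240.46278256951769, 'dist_coeffs': array([-0.06202514,  0.        ,  0.        ,  0.        ,  0.        ]), 'eye': array([326.12681965, -32.31689995, 864.98268721]), 'rotation': array([-0.69856032, -0.08002763,  0.05464279,  0.70895926])}
{'clock': 0.1, 'joint_positions': array([ 1.56058931e+00,  3.85475845e-01,  6.78260553e-03, -4.21784419e-04,
       -1.19402490e+00, -2.58626662e-01]), 'qvel': array([ 0.00233913, -0.00365988,  0.00129565,  0.0022042 ,  0.00027021,
       -0.00144788]), 'joint_torque': array([-3.20816907e-04, -3.93316627e+01,  1.88932282e+01,  4.19799015e+00,
       -2.55784209e-03,  2.48965733e-06]), 'eef_pos': array([165.83698612, 602.05897529, 230.34312191]), 'ee_rot': array([ 9.77788000e-04,  9.90968747e-01, -1.34089447e-01, -7.54676074e-05]), 'wrist_force': array([ 0.11792484, -0.78757049, -0.3014868 ]), 'torque': array([0.03015631, 0.02449216, 0.05166346]), 'grasp_force': 0.0, 'width': 85.44318475782711} 18.700000000000003
```

View pics/scene0.png

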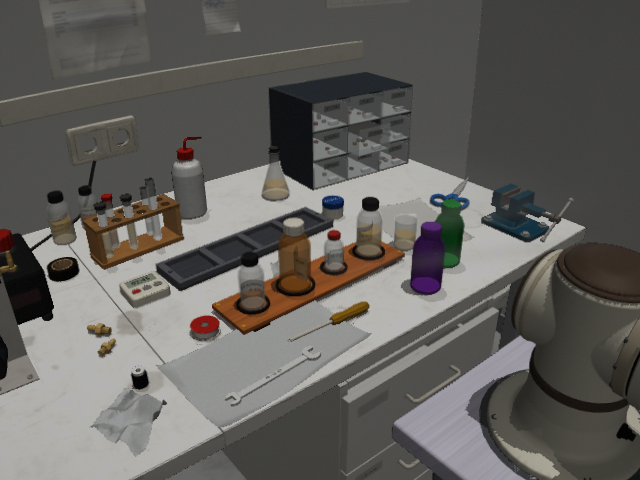

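View pics/top0.png

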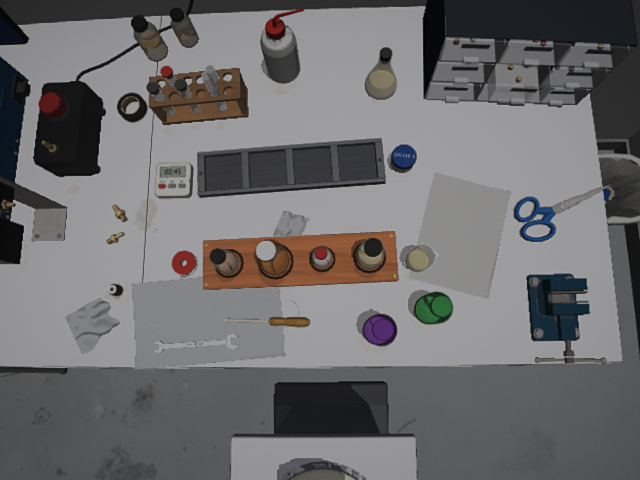

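Top view, left to right on the rack: black cap (225,260), amber with pale cap (270,257), red cap (321,257), black cap (371,253). The tray spans about (198–384, 140–195).

Things that could be mistaken for the bottles: green (433,307), purple (379,329), flask (381,80), beaker (418,259), background bottles (150,38) and (180,27), wash bottle (280,50). None of these stand in a seat ring on the plank.

Next I measure the rack and tray and take a close crop.

```bash
cat > h.py <<'E'
from bench import env
import cv2,numpy as np
from scipy.spatial.transform import Rotation as R
def K(c):
    f=240/np.tan(np.radians(c["fov_y"])/2); return np.array([[f,0,c["cx"]],[0,f,c["cy"]],[0,0,1]])
def rot(c):
    q=c["rotation"]; return R.from_quat([q[1],q[2],q[3],q[0]]).as_matrix()
def cast(c,px,z):
    p=cv2.undistortPoints(np.float64(px).reshape(-1,1,2),K(c),c["dist_coeffs"])[:,0]
    d=np.c_[p[:,0],-p[:,1],-np.ones(len(p))]@rot(c).T
    return c["eye"]+d*((z-c["eye"][2])/d[:,2])[:,None]
def proj(c,P):
    q=(np.float64(P).reshape(-1,3)-c["eye"])@rot(c)
    q=q*[1,-1,-1]
    return cv2.projectPoints(q,np.zeros(3),np.zeros(3),K(c),c["dist_coeffs"])[0][:,0]
def rect(c,m,z):
    n,l,s,_=cv2.connectedComponentsWithStats(m.astype(np.uint8)); i=1+np.argmax(s[1:,4])
    ct=max(cv2.findContours((l==i).astype(np.uint8),cv2.RETR_EXTERNAL,cv2.CHAIN_APPROX_NONE)[0],key=cv2.contourArea)
    w=cast(c,ct[:,0],z)[:,:2]; return cv2.minAreaRect(np.float32(w))
E
python3 - <<'E'
from h import *
c=env.read_camera("top");im=c["color"];hsv=cv2.cvtColor(im,cv2.COLOR_RGB2HSV)
H,S,V=[hsv[:,:,i] for i in range(3)]
m=(H<15)&(S>130)&(V>70); m[:225]=0;m[295:]=0;m[:,:200]=0;m[:,405:]=0
m=cv2.morphologyEx(m.astype(np.uint8),cv2.MORPH_CLOSE,np.ones((5,5)))
print("rack",rect(c,m,15))
t=(V<120); t[:130]=0;t[205:]=0;t[:,:192]=0;t[:,:]=t; t[:,390:]=0
print("tray",rect(c,cv2.morphologyEx(t.astype(np.uint8),cv2.MORPH_OPEN,np.ones((3,3))),16))
big=cv2.resize(im[125:300,185:435],None,fx=3.2,fy=3.2,interpolation=cv2.INTER_CUBIC)
cv2.imwrite("pics/crop1.png",big[:,:,::-1])
cv2.imwrite("pics/m.png",np.hstack([m*255,t.astype(np.uint8)*255]))
E
```

```text
rack ((455.6211242675781, 39.30766296386719), (88.63399505615234, 347.5839538574219), 1.771813154220581)
tray ((630.3046264648438, 55.73707580566406), (90.6532974243164, 350.2485656738281), 3.1631298065185547)
```

View pics/crop1.png

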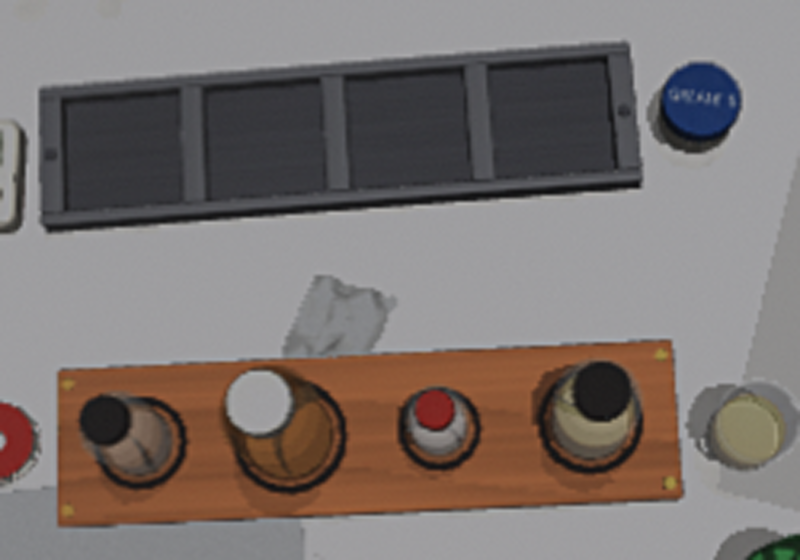

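The crop confirms the choice. Left to right on the plank, the bottles are 3 (brownish, small ring), 1 (amber), 4 (red cap) and 2 (straw, large ring). I'll cross-check the poses in the scene view with an overlay.

```bash
cat >> h.py <<'E'
def place(o,yaw,y,x=0):
    a=np.radians(yaw); return np.array([o[0]+x*np.cos(a)-y*np.sin(a),o[1]+x*np.sin(a)+y*np.cos(a)])
RACK=((455.6,39.3),1.77); TRAY=((632.4,55.8),3.1)
YS=[126,42,-42,-126]
E
python3 - <<'E'
from h import *
c=env.read_camera("scene");im=c["color"].copy();hsv=cv2.cvtColor(im,cv2.COLOR_RGB2HSV)
big=cv2.resize(im[190:340,150:420],None,fx=2.9,fy=2.9,interpolation=cv2.INTER_CUBIC)
def dr(P,col):
    q=(proj(c,P)-[150,190]+.5)*2.9
    cv2.polylines(big,[np.int32(q*8)],True,col,1,cv2.LINE_AA,3)
def box(o,yaw,y,hx,hy,z): return [[*place(o,yaw,y+b*hy,a*hx),z] for a,b in((-1,-1),(1,-1),(1,1),(-1,1))]
dr(box(*RACK,0,45,175,15),(0,255,255)); dr(box(*TRAY,0,43,175,16),(0,255,255))
for y,r in zip(YS,(26.5,32.5,23.5,29.5)):
    dr(box(*TRAY,y,35,35,6),(255,255,0))
    p=place(*RACK,y); t=np.linspace(0,6.28,40)
    dr(np.c_[p[0]+r*np.cos(t),p[1]+r*np.sin(t),0*t+20],(0,255,0)); print(p,place(*TRAY,y))
cv2.imwrite("pics/ov.png",big[:,:,::-1])
E
```

```text
[451.70818579 165.23988162] [625.58606956 181.61562046]
[454.3027286   81.27996054] [630.12868985  97.73854015]
[456.8972714   -2.67996054] [634.67131015  13.86145985]
[459.49181421 -86.63988162] [639.21393044 -70.01562046]
```

View pics/ov.png

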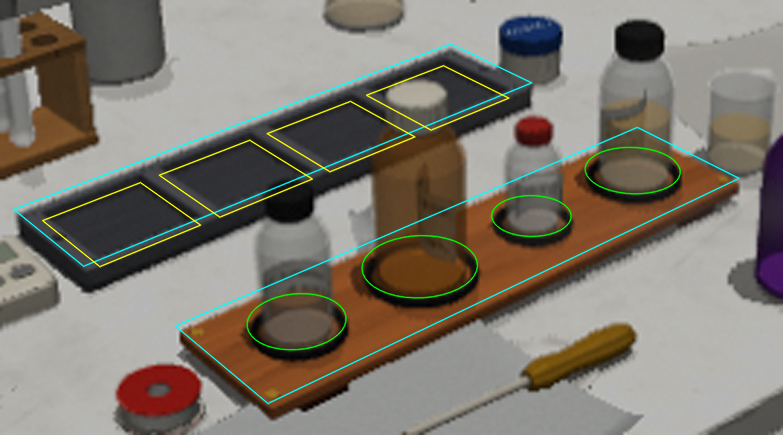

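The overlay sits about 2 px (≈3 mm) high in the scene view, which is within calibration error. I'll measure the rack in the scene camera too and average the two.

```bash
python3 - <<'E'
from h import *
from scipy.optimize import least_squares
c=env.read_camera("scene");im=c["color"];hsv=cv2.cvtColor(im,cv2.COLOR_RGB2HSV)
H,S,V=[hsv[:,:,i] for i in range(3)]
# dark rings: lower outer edge; rack corners by hand from overlay crop (px in crop -> image)
f=lambda P:(np.array(P)+.5)/2.9-.5+[150,190]
print("rack corners z15",cast(c,f([(182,333),(272,408),(738,183)]),15)[:,:2].round(1).tolist())
print("expected",[place(*RACK,y,x).round(1).tolist() for x,y in((45,175),(-45,175),(-45,-175))])
print("tray corners z16",cast(c,f([(18,222),(85,275),(530,90)]),16)[:,:2].round(1).tolist())
print("expected",[place(*TRAY,y,x).round(1).tolist() for x,y in((43,175),(-43,175),(-43,-175))])
E
```

```text
rack corners z15 [[486.1, 216.1], [399.9, 213.3], [411.3, -131.8]]
expected [[495.2, 215.6], [405.2, 212.8], [416.0, -137.0]]
tray corners z16 [[648.9, 237.2], [569.9, 231.8], [589.8, -113.0]]
expected [[665.9, 232.9], [580.0, 228.2], [598.9, -121.3]]
```

```bash
cat >> h.py <<'E'
def d(*T):  # tool-frame shift needed to world targets in sequence, and yaw of tool x
    s=env.sense(); q=s["ee_rot"]; M=R.from_quat([q[1],q[2],q[3],q[0]]).as_matrix(); p=s["eef_pos"]
    print("t",round(s["clock"],2),"p",p.round(1),"yaw",np.degrees(np.arctan2(M[1,0],M[0,0])).round(2),"tilt",(M[:2,2]).round(3),"w",round(s["width"],1),"F",s["wrist_force"].round(1),"g",round(s["grasp_force"],1))
    for t in T: print(t,((np.array(t)-p)@M).round(1)); p=np.array(t)
E
```

Emit:
{"name": "drive_tool", "arguments": {"moves": [[85,[0,0,0],7.16],[85,[0,0,0],7.16],[85,[0,0,0],7.16],[85,[0,0,0],7.16],[85,[0,0,0],7.16],[85,[0,0,0],7.16],[85,[0,0,0],7.16],[85,[0,0,0],7.16],[85,[0,0,0],7.16],[85,[0,0,0],7.16]], "grip_force": 40}}

```text
clock: 1.08
eef_pos: [165.9, 602.4, 231.1]
ee_rot: [0.0, 0.723, -0.691, 0.0]
wrist_force: [-0.2, 0.4, 0.6]
width: 84.7
grasp_force: 0.0
```

```bash
python3 -c "
from h import *
d((450,166,230),(450,166,51))"
```

```text
t 1.08 p [165.9 602.4 231.1] yaw -87.36 tilt [-0. -0.] w 84.7 F [-0.2  0.4  0.6] g 0.0
(450, 166, 230) [ 449.1 -263.7    1.2]
(450, 166, 51) [-1.00e-01 -0.00e+00  1.79e+02]
```

Emit:
{"name": "drive_tool", "arguments": {"moves": [[85,[30,-17,0],0],[85,[30,-17,0],0],[85,[30,-17,0],0],[85,[30,-17,0],0],[85,[30,-17,0],0],[85,[30,-17,0],0],[85,[30,-17,0],0],[85,[30,-17,0],0],[85,[30,-17,0],0],[85,[30,-17,0],0]]}}

```text
clock: 1.92
eef_pos: [351.9, 310.3, 231.5]
ee_rot: [-0.0, 0.726, -0.688, -0.0]
wrist_force: [-0.7, 0.3, 0.2]
width: 84.8
grasp_force: 0.0
```

Emit:
{"name": "drive_tool", "arguments": {"moves": [[85,[30,-18,0],0],[85,[30,-18,0],0],[85,[30,-18,0],0],[85,[30,-18,0],0],[85,[29,-22,0],0],[85,[0,0,0],0],[85,[0,0,0],0],[85,[0,0,0],0],[85,[0,0,0],0],[85,[0,0,0],0]]}}

```text
clock: 2.75
eef_pos: [452.6, 168.8, 231.4]
ee_rot: [-0.0, 0.726, -0.688, -0.0]
wrist_force: [0.4, 0.1, -0.0]
width: 84.9
grasp_force: 0.0
```

```bash
python3 - <<'E'
from h import *
d((450,166,230),(450,166,51))
c=env.read_camera("scene");cv2.imwrite("pics/s2.png",c["color"][100:400,100:500,::-1])
E
```

```text
t 2.75 p [452.6 168.8 231.4] yaw -86.89 tilt [0. 0.] w 84.9 F [ 0.4  0.1 -0. ] g 0.0
(450, 166, 230) [2.7 2.7 1.4]
(450, 166, 51) [  0.   0. 179.]
```

View pics/s2.png

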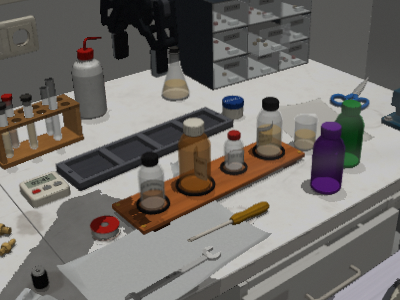

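The gripper shows at crop (140,50), i.e. scene (240,150), with nothing disturbed. I'll check that this matches the projection.

```bash
python3 - <<'E'
from h import *
c=env.read_camera("scene")
print(proj(c,[[452.6+a,168.8,231] for a in(-50,0,50)]))
c=env.read_camera("top");p=proj(c,[[452.6,168.8,231],[450,166,20]]);print(p)
E
```

```text
[[259.61769642 184.56339718]
 [239.67230765 173.65570082]
 [221.5025294  163.72763833]]
[[190.71041752 240.07460165]
 [227.92992832 263.84945905]]
```

Emit:
{"name": "drive_tool", "arguments": {"moves": [[85,[2.7,2.7,30],0],[85,[0,0,30],0],[85,[0,0,30],0],[85,[0,0,0],0],[85,[0,0,0],0],[85,[0,0,0],0],[85,[0,0,0],0],[85,[0,0,0],0],[85,[0,0,0],0],[85,[0,0,0],0]]}}

```text
clock: 3.73
eef_pos: [450.9, 165.4, 142.2]
ee_rot: [-0.001, 0.725, -0.688, 0.0]
wrist_force: [-0.5, 0.1, -0.9]
width: 84.9
grasp_force: 0.0
```

```bash
python3 - <<'E'
from h import *
d((450,166,51))
a=env.read_camera("scene")["color"][120:330,200:400];b=env.read_camera("top")["color"][130:340,140:340]
cv2.imwrite("pics/s3.png",cv2.resize(np.hstack([a,b]),None,fx=2,fy=2)[:,:,::-1])
E
```

```text
t 3.73 p [450.9 165.4 142.2] yaw -87.0 tilt [0.001 0.001] w 84.9 F [-0.5  0.1 -0.9] g 0.0
(450, 166, 51) [-0.6  1.  91.2]
```

View pics/s3.png

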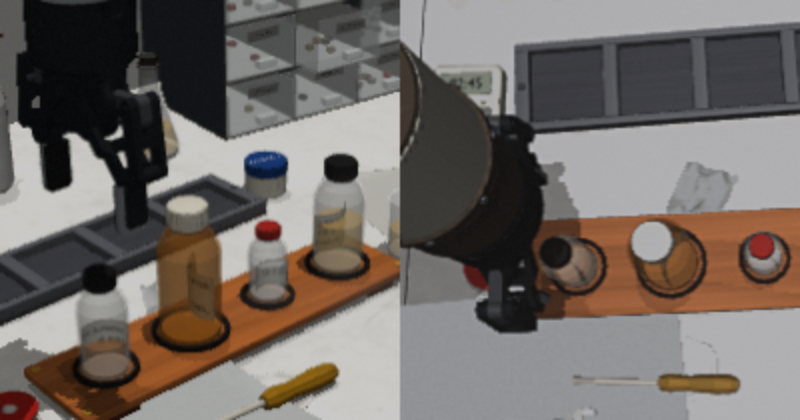

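The open fingers straddle bottle 3: scene fingers at crop (55,180) and (130,215), cap at (98,275). I'll descend.

Emit:
{"name": "drive_tool", "arguments": {"moves": [[85,[0,0,15],0],[85,[0,1,15],0],[85,[0,0,15],0],[85,[0,0,15],0],[85,[0,0,15],0],[85,[0,0,16],0],[85,[0,0,0],0],[85,[0,0,0],0],[85,[0,0,0],0],[85,[0,0,0],0]]}}

```text
clock: 4.67
eef_pos: [450.2, 165.6, 51.4]
ee_rot: [-0.001, 0.725, -0.688, 0.0]
wrist_force: [-0.5, 0.6, -0.2]
width: 84.8
grasp_force: 0.0
```

```bash
python3 - <<'E'
from h import *
d((450,166,51))
a=env.read_camera("scene")["color"][150:360,180:380];b=env.read_camera("top")["color"][130:340,140:340]
cv2.imwrite("pics/s4.png",cv2.resize(np.hstack([a,b]),None,fx=2,fy=2)[:,:,::-1])
E
```

```text
t 4.67 p [450.2 165.6  51.4] yaw -86.99 tilt [0.002 0.001] w 84.8 F [-0.5  0.6 -0.2] g 0.0
(450, 166, 51) [-0.4  0.2  0.4]
```

View pics/s4.png

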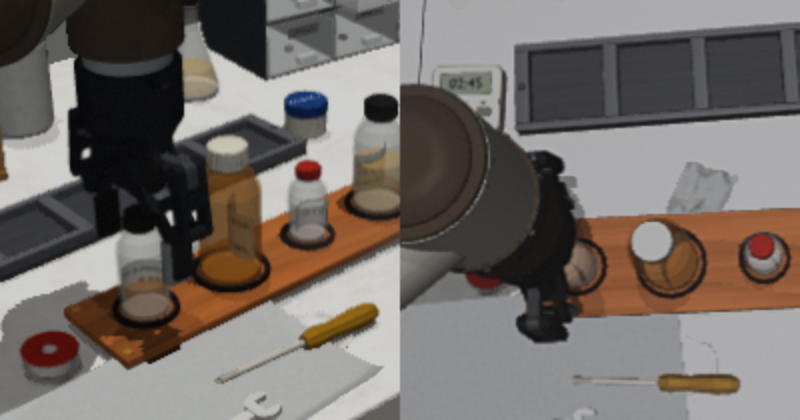

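Fingers sit on both sides of bottle 3: near tip at crop (180,275), far tip at (108,230), bottle at (145,265). I'll close.

Emit:
{"name": "drive_tool", "arguments": {"moves": [[60,[0,0,0],0],[45,[0,0,0],0],[30,[0,0,0],0],[30,[0,0,0],0],[30,[0,0,0],0],[30,[0,0,0],0],[30,[0,0,0],0],[30,[0,0,0],0],[30,[0,0,0],0],[30,[0,0,0],0]], "grip_force": 40}}

```text
clock: 5.6
eef_pos: [449.7, 165.2, 50.6]
ee_rot: [-0.0, 0.725, -0.688, 0.0]
wrist_force: [-1.2, -0.8, 5.4]
width: 39.4
grasp_force: 39.9
```

Emit:
{"name": "drive_tool", "arguments": {"moves": [[30,[0,0,-6],0],[30,[0,0,-14],0],[30,[0,0,-20],0],[30,[0,0,-20],0],[30,[0,0,-20],0],[30,[0,0,-20],0],[30,[0,0,-20],0],[30,[0,0,-20],0],[30,[0,0,-10],0],[30,[0,0,0],0]]}}

```text
clock: 6.43
eef_pos: [450.6, 165.8, 202.7]
ee_rot: [-0.003, 0.725, -0.688, 0.0]
wrist_force: [0.3, -0.1, -0.2]
width: 39.4
grasp_force: 40.3
```

```bash
python3 - <<'E'
from h import *
d((637,-69,200),(637,-69,43))
a=env.read_camera("scene")["color"][100:310,150:350];b=env.read_camera("top")["color"][130:340,140:340]
cv2.imwrite("pics/s5.png",cv2.resize(np.hstack([a,b]),None,fx=2,fy=2)[:,:,::-1])
E
```

```text
t 6.43 p [450.6 165.8 202.7] yaw -86.99 tilt [0.004 0.003] w 39.4 F [ 0.3 -0.1 -0.2] g 40.3
(637, -69, 200) [ 244.3 -173.8    2.7]
(637, -69, 43) [  0.4   0.7 157. ]
```

View pics/s5.png

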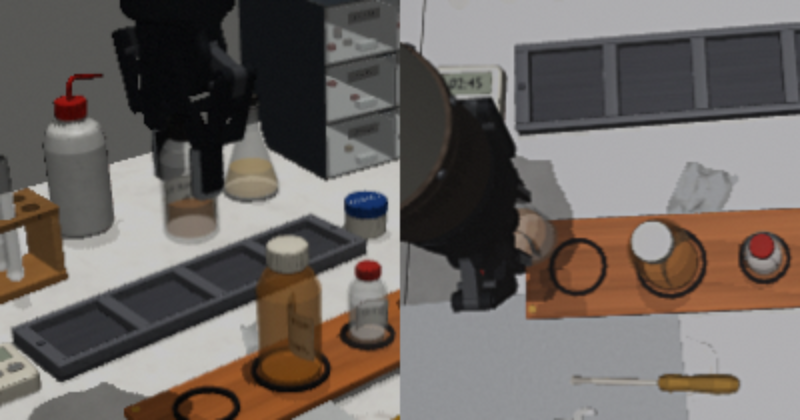

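Bottle 3 is held upright and clear, and its seat ring is empty at crop (578,265). I'll carry it to the right-most bay.

Emit:
{"name": "drive_tool", "arguments": {"moves": [[30,[10,-7,0],0],[30,[20,-14,0],0],[30,[29,-21,0],0],[30,[29,-21,0],0],[30,[29,-21,0],0],[30,[29,-21,0],0],[30,[29,-21,0],0],[30,[29,-21,0],0],[30,[25,-17,0],0],[30,[15,-10,0],0]]}}

```text
clock: 7.37
eef_pos: [636.6, -72.2, 197.3]
ee_rot: [0.002, 0.725, -0.689, -0.001]
wrist_force: [0.4, 0.3, -1.7]
width: 39.0
grasp_force: 40.3
```

Emit:
{"name": "drive_tool", "arguments": {"moves": [[30,[0,0,20],0],[30,[0,0,25],0],[30,[0,0,25],0],[30,[0,0,20],0],[30,[0,0,20],0],[30,[0,0,0],0],[30,[0,0,0],0],[30,[0,0,0],0],[30,[0,0,0],0],[30,[0,0,0],0]]}}

```text
clock: 8.2
eef_pos: [636.9, -69.4, 91.8]
ee_rot: [-0.001, 0.725, -0.688, 0.001]
wrist_force: [0.0, 0.4, 0.0]
width: 39.4
grasp_force: 40.4
```

```bash
python3 - <<'E'
from h import *
d((637,-69,43))
a=env.read_camera("scene")["color"][100:310,150:350];b=env.read_camera("top")["color"][80:290,240:440]
cv2.imwrite("pics/s6.png",cv2.resize(np.hstack([a,b]),None,fx=2,fy=2)[:,:,::-1])
E
```

```text
t 8.2 p [636.9 -69.4  91.8] yaw -86.99 tilt [0.003 0.   ] w 39.4 F [0.  0.4 0. ] g 40.4
(637, -69, 43) [-0.3 -0.  48.8]
```

View pics/s6.png

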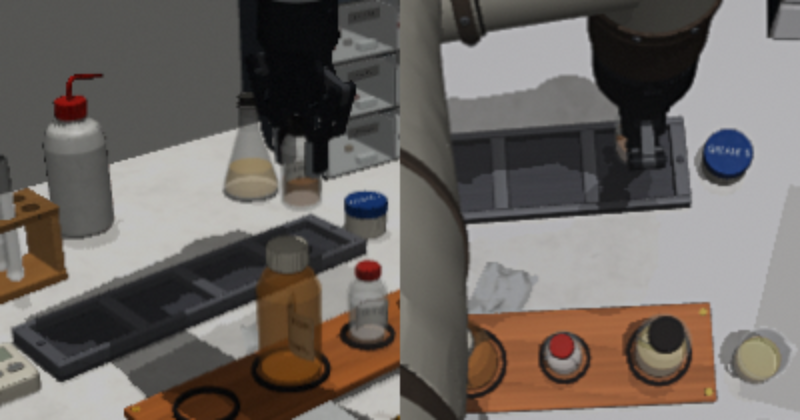

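Bottle 3 hangs over the right-most bay: top view crop (640,150), bay centre about (635,165). I'll lower it to the floor.

Emit:
{"name": "drive_tool", "arguments": {"moves": [[30,[0,0,15],0],[30,[0,0,15],0],[30,[0,0,10],0],[30,[0,0,5],0],[30,[0,0,2],0],[30,[0,0,1],0],[30,[0,0,1],0],[30,[0,0,0.5],0],[30,[0,0,0],0],[30,[0,0,0],0]]}}

```text
clock: 9.13
eef_pos: [636.7, -69.5, 41.7]
ee_rot: [-0.001, 0.725, -0.688, 0.001]
wrist_force: [-0.2, 0.2, 2.1]
width: 39.0
grasp_force: 40.4
```

Emit:
{"name": "drive_tool", "arguments": {"moves": [[30,[0,0,0.5],0],[30,[0,0,0],0],[42,[0,0,0],0],[48,[0,0,0],0],[56,[0,0,0],0],[70,[0,0,0],0],[85,[0,0,0],0],[85,[0,0,0],0],[85,[0,0,0],0],[85,[0,0,0],0]]}}

```text
clock: 9.97
eef_pos: [636.0, -69.5, 40.2]
ee_rot: [0.0, 0.725, -0.688, -0.0]
wrist_force: [-0.7, 0.1, -0.7]
width: 84.9
grasp_force: 0.0
```

Emit:
{"name": "drive_tool", "arguments": {"moves": [[85,[0,0,-10],0],[85,[0,0,-20],0],[85,[0,0,-25],0],[85,[0,0,-25],0],[85,[0,0,-25],0],[85,[0,0,-25],0],[85,[0,0,-25],0],[85,[0,0,-20],0],[85,[0,0,-5],0],[85,[0,0,0],0]]}}

```text
clock: 10.8
eef_pos: [636.9, -69.4, 223.1]
ee_rot: [-0.002, 0.725, -0.688, 0.002]
wrist_force: [0.7, -0.2, -0.5]
width: 85.0
grasp_force: 0.0
```

```bash
python3 - <<'E'
from h import *
d((452.2,82,220),(452.2,82,73))
a=env.read_camera("scene")["color"][100:310,200:400];b=env.read_camera("top")["color"][80:290,240:440]
cv2.imwrite("pics/s7.png",cv2.resize(np.hstack([a,b]),None,fx=2,fy=2)[:,:,::-1])
E
```

```text
t 10.8 p [636.9 -69.4 223.1] yaw -86.99 tilt [0.005 0.   ] w 85.0 F [ 0.7 -0.2 -0.5] g 0.0
(452.2, 82, 220) [-160.9  176.5    2.3]
(452.2, 82, 73) [  0.    0.7 147. ]
```

View pics/s7.png

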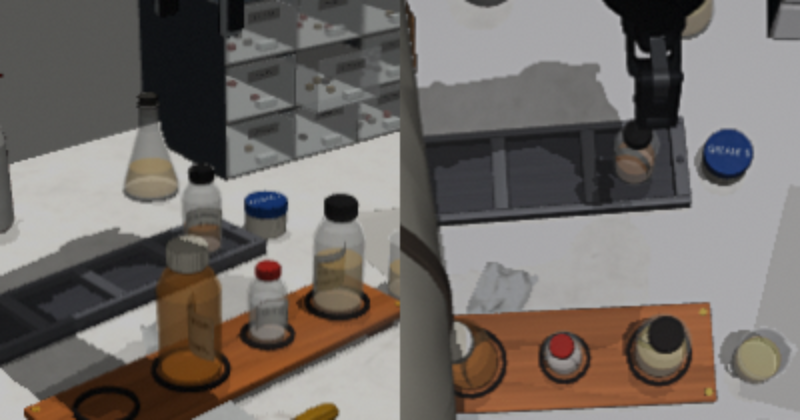

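Bottle 3 stands upright and centred in the right-most bay (top crop (636,160)). Next is bottle 1.

Emit:
{"name": "drive_tool", "arguments": {"moves": [[85,[-8,9,0],0],[85,[-18,20,0],0],[85,[-20,22,0],0],[85,[-20,22,0],0],[85,[-20,22,0],0],[85,[-20,22,0],0],[85,[-20,22,0],0],[85,[-18,19,0],0],[85,[-12,13,0],0],[85,[-5,5.5,0],0]]}}

```text
clock: 11.73
eef_pos: [448.8, 82.6, 218.9]
ee_rot: [0.002, 0.726, -0.688, -0.001]
wrist_force: [0.8, -0.2, 0.4]
width: 84.9
grasp_force: 0.0
```

Emit:
{"name": "drive_tool", "arguments": {"moves": [[85,[0,0,20],0],[85,[0,0,20],0],[85,[0,0,5],0],[85,[0,0,0],0],[85,[0,0,0],0],[85,[0,0,0],0],[85,[0,0,0],0],[85,[0,0,0],0],[85,[0,0,0],0],[85,[0,0,0],0]]}}

```text
clock: 12.57
eef_pos: [451.6, 82.1, 175.7]
ee_rot: [-0.0, 0.725, -0.688, 0.0]
wrist_force: [-0.3, 0.6, 0.5]
width: 85.3
grasp_force: 0.0
```

```bash
python3 - <<'E'
from h import *
d((452.2,82,73))
E
```

```text
t 12.57 p [451.6  82.1 175.7] yaw -87.01 tilt [0.001 0.   ] w 85.3 F [-0.3  0.6  0.5] g 0.0
(452.2, 82, 73) [  0.2  -0.5 102.7]
```

Emit:
{"name": "drive_tool", "arguments": {"moves": [[85,[0,0,15],0],[85,[0,0,15],0],[85,[0,0,15],0],[85,[0,0,15],0],[85,[0,0,15],0],[85,[0,0,15],0],[85,[0,0,10],0],[85,[0,0,2.5],0],[85,[0,0,0],0],[85,[0,0,0],0]]}}

```text
clock: 13.4
eef_pos: [451.8, 82.3, 73.3]
ee_rot: [-0.0, 0.725, -0.688, 0.0]
wrist_force: [-0.2, 0.1, -0.2]
width: 85.2
grasp_force: 0.0
```

Emit:
{"name": "drive_tool", "arguments": {"moves": [[65,[0,0,0],0],[55,[0,0,0],0],[42,[0,0,0],0],[42,[0,0,0],0],[42,[0,0,0],0],[42,[0,0,0],0],[42,[0,0,0],0],[42,[0,0,0],0],[42,[0,0,0],0],[42,[0,0,0],0]], "grip_force": 40}}

```text
clock: 14.23
eef_pos: [452.1, 82.3, 73.6]
ee_rot: [-0.001, 0.726, -0.688, 0.0]
wrist_force: [-1.0, -0.4, 6.2]
width: 51.2
grasp_force: 41.0
```

Emit:
{"name": "drive_tool", "arguments": {"moves": [[42,[0,0,-6],0],[42,[0,0,-14],0],[42,[0,0,-20],0],[42,[0,0,-20],0],[42,[0,0,-20],0],[42,[0,0,-20],0],[42,[0,0,-20],0],[42,[0,0,-20],0],[42,[0,0,-10],0],[42,[0,0,0],0]]}}

```text
clock: 15.07
eef_pos: [452.2, 82.5, 225.2]
ee_rot: [-0.002, 0.725, -0.688, 0.001]
wrist_force: [-0.2, -0.1, -0.7]
width: 51.3
grasp_force: 41.7
```

```bash
python3 - <<'E'
from h import *
d((632.5,15,220),(632.5,15,64.5))
E
```

```text
t 15.07 p [452.2  82.5 225.2] yaw -86.99 tilt [0.004 0.002] w 51.3 F [-0.2 -0.1 -0.7] g 41.7
(632.5, 15, 220) [  76.9 -176.4    5.8]
(632.5, 15, 64.5) [  0.3   0.7 155.5]
```

Emit:
{"name": "drive_tool", "arguments": {"moves": [[42,[4,-9,0],0],[42,[8,-19,0],0],[42,[9,-21,0],0],[42,[9,-21,0],0],[42,[10,-22,0],0],[42,[10,-22,0],0],[42,[10,-22,0],0],[42,[8,-20,0],0],[42,[6,-14,0],0],[42,[3,-6.5,0],0]]}}

```text
clock: 15.9
eef_pos: [632.8, 13.1, 219.6]
ee_rot: [0.002, 0.725, -0.689, -0.001]
wrist_force: [0.2, -0.1, -1.5]
width: 51.2
grasp_force: 41.8
```

Emit:
{"name": "drive_tool", "arguments": {"moves": [[42,[0,0,15],0],[42,[0,0,25],0],[42,[0,0,25],0],[42,[0,0,20],0],[42,[0,0,15],0],[42,[0,0,5],0],[42,[0,0,0],0],[42,[0,0,0],0],[42,[0,0,0],0],[42,[0,0,0],0]]}}

```text
clock: 16.73
eef_pos: [632.4, 14.6, 119.2]
ee_rot: [-0.001, 0.725, -0.688, 0.001]
wrist_force: [0.2, 0.3, -0.4]
width: 51.1
grasp_force: 41.8
```

```bash
python3 - <<'E'
from h import *
d((632.5,15,64.5))
E
```

```text
t 16.73 p [632.4  14.6 119.2] yaw -86.99 tilt [0.002 0.   ] w 51.1 F [ 0.2  0.3 -0.4] g 41.8
(632.5, 15, 64.5) [-0.4  0.  54.7]
```

Emit:
{"name": "drive_tool", "arguments": {"moves": [[42,[0,0,15],0],[42,[0,0,15],0],[42,[0,0,13],0],[42,[0,0,6],0],[42,[0,0,3],0],[42,[0,0,1],0],[42,[0,0,1],0],[42,[0,0,0.5],0],[42,[0,0,0],0],[42,[0,0,0],0]]}}

```text
clock: 17.57
eef_pos: [632.4, 14.5, 64.7]
ee_rot: [-0.001, 0.726, -0.688, 0.001]
wrist_force: [-0.6, -0.1, 3.4]
width: 50.8
grasp_force: 42.2
```

Contact is felt (3.4 N), so I'll release and lift.

Emit:
{"name": "drive_tool", "arguments": {"moves": [[42,[0,0,0.5],0],[42,[0,0,0],0],[54,[0,0,0],0],[60,[0,0,0],0],[68,[0,0,0],0],[78,[0,0,0],0],[85,[0,0,0],0],[85,[0,0,0],0],[85,[0,0,0],0],[85,[0,0,0],0]]}}

```text
clock: 18.4
eef_pos: [631.6, 14.4, 62.7]
ee_rot: [0.0, 0.725, -0.688, -0.0]
wrist_force: [0.5, -0.2, -0.5]
width: 85.0
grasp_force: 0.0
```

Emit:
{"name": "drive_tool", "arguments": {"moves": [[85,[0,0,-10],0],[85,[0,0,-20],0],[85,[0,0,-25],0],[85,[0,0,-25],0],[85,[0,0,-25],0],[85,[0,0,-25],0],[85,[0,0,-20],0],[85,[0,0,-10],0],[85,[0,0,0],0],[85,[0,0,0],0]]}}

```text
clock: 19.23
eef_pos: [631.3, 14.5, 222.7]
ee_rot: [-0.0, 0.725, -0.688, -0.0]
wrist_force: [0.3, -0.3, -0.6]
width: 85.2
grasp_force: 0.0
```

```bash
python3 - <<'E'
from h import *
d((454.8,-2,222),(454.8,-2,35))
a=env.read_camera("scene")["color"][100:310,200:400];b=env.read_camera("top")["color"][80:290,240:440]
cv2.imwrite("pics/s8.png",cv2.resize(np.hstack([a,b]),None,fx=2,fy=2)[:,:,::-1])
E
```

```text
t 19.23 p [631.3  14.5 222.7] yaw -87.01 tilt [0.    0.001] w 85.2 F [ 0.3 -0.3 -0.6] g 0.0
(454.8, -2, 222) [  7.3 177.1   0.7]
(454.8, -2, 35) [1.00e-01 0.00e+00 1.87e+02]
```

View pics/s8.png

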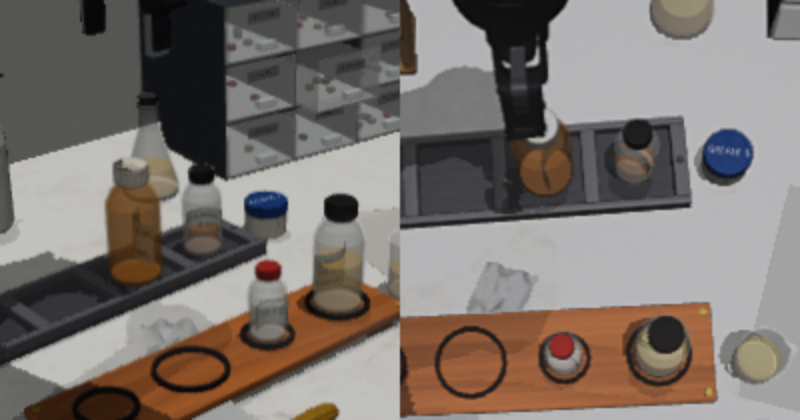

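Both bottles stand upright in their bays: amber at top crop (545,165), bottle 3 at (636,160). Next is bottle 4.

Emit:
{"name": "drive_tool", "arguments": {"moves": [[85,[0,9,0],0],[85,[1,19,0],0],[85,[1,21,0],0],[85,[1,22,0],0],[85,[1,22,0],0],[85,[1,22,0],0],[85,[1,22,0],0],[85,[1,20,0],0],[85,[0.3,14,0],0],[85,[0,6,0],0]]}}

```text
clock: 20.17
eef_pos: [452.3, -2.7, 221.9]
ee_rot: [0.001, 0.725, -0.688, -0.001]
wrist_force: [0.5, 0.0, -1.1]
width: 84.8
grasp_force: 0.0
```

Emit:
{"name": "drive_tool", "arguments": {"moves": [[85,[0,0,20],0],[85,[0,0,25],0],[85,[0,0,25],0],[85,[0,0,20],0],[85,[0,0,15],0],[85,[0,0,5],0],[85,[0,0,0],0],[85,[0,0,0],0],[85,[0,0,0],0],[85,[0,0,0],0]]}}

```text
clock: 21.0
eef_pos: [456.1, -1.9, 113.8]
ee_rot: [-0.001, 0.725, -0.688, 0.001]
wrist_force: [-0.6, 0.2, 0.1]
width: 84.7
grasp_force: 0.0
```

```bash
python3 - <<'E'
from h import *
d((454.8,-2,36))
E
```

```text
t 21.0 p [456.1  -1.9 113.8] yaw -86.99 tilt [0.002 0.001] w 84.7 F [-0.6  0.2  0.1] g 0.0
(454.8, -2, 36) [ 0.1  1.5 77.8]
```

Emit:
{"name": "drive_tool", "arguments": {"moves": [[85,[0,1,15],0],[85,[0,0,15],0],[85,[0,0,15],0],[85,[0,0,15],0],[85,[0,0,12],0],[85,[0,0,5],0],[85,[0,0,0],0],[85,[0,0,0],0],[85,[0,0,0],0],[85,[0,0,0],0]]}}

```text
clock: 21.83
eef_pos: [455.0, -2.0, 36.7]
ee_rot: [-0.001, 0.725, -0.688, 0.001]
wrist_force: [0.1, 0.5, 0.5]
width: 85.5
grasp_force: 0.0
```

Emit:
{"name": "drive_tool", "arguments": {"moves": [[55,[0,0,0],0],[40,[0,0,0],0],[24,[0,0,0],0],[24,[0,0,0],0],[24,[0,0,0],0],[24,[0,0,0],0],[24,[0,0,0],0],[24,[0,0,0],0],[24,[0,0,0],0],[24,[0,0,0],0]], "grip_force": 40}}

```text
clock: 22.67
eef_pos: [454.6, -2.1, 36.1]
ee_rot: [-0.0, 0.725, -0.688, 0.0]
wrist_force: [-0.0, 0.1, 5.4]
width: 32.8
grasp_force: 39.6
```

Emit:
{"name": "drive_tool", "arguments": {"moves": [[24,[0,0,-6],0],[24,[0,0,-14],0],[24,[0,0,-20],0],[24,[0,0,-20],0],[24,[0,0,-20],0],[24,[0,0,-20],0],[24,[0,0,-20],0],[24,[0,0,-20],0],[24,[0,0,-10],0],[24,[0,0,0],0]]}}

```text
clock: 23.5
eef_pos: [455.2, -1.9, 188.0]
ee_rot: [-0.002, 0.725, -0.688, 0.001]
wrist_force: [-0.0, -0.3, -0.8]
width: 33.0
grasp_force: 39.9
```

```bash
python3 - <<'E'
from h import *
d((628,99,186),(628,99,27))
E
```

```text
t 23.5 p [455.2  -1.9 188. ] yaw -86.99 tilt [0.004 0.001] w 33.0 F [-0.  -0.3 -0.8] g 39.9
(628, 99, 186) [ -91.7 -177.8    2.9]
(628, 99, 27) [  0.2   0.7 159. ]
```

Emit:
{"name": "drive_tool", "arguments": {"moves": [[24,[-5,-9,0],0],[24,[-10,-19,0],0],[24,[-11,-21,0],0],[24,[-11,-22,0],0],[24,[-11,-22,0],0],[24,[-11,-22,0],0],[24,[-11,-22,0],0],[24,[-11,-20,0],0],[24,[-7,-14,0],0],[24,[-3.7,-6.5,0],0]]}}

```text
clock: 24.33
eef_pos: [627.9, 99.8, 182.6]
ee_rot: [0.002, 0.725, -0.688, -0.001]
wrist_force: [-0.6, 1.0, -2.2]
width: 33.1
grasp_force: 39.9
```

Emit:
{"name": "drive_tool", "arguments": {"moves": [[24,[0,0,15],0],[24,[0,0,25],0],[24,[0,0,25],0],[24,[0,0,20],0],[24,[0,0,15],0],[24,[0,0,5],0],[24,[0,0,0],0],[24,[0,0,0],0],[24,[0,0,0],0],[24,[0,0,0],0]]}}

```text
clock: 25.17
eef_pos: [627.5, 98.9, 82.2]
ee_rot: [-0.001, 0.725, -0.688, 0.001]
wrist_force: [0.5, -0.8, -0.9]
width: 33.3
grasp_force: 40.0
```

```bash
python3 - <<'E'
from h import *
d((628,99,27))
E
```

```text
t 25.17 p [627.5  98.9  82.2] yaw -86.99 tilt [0.002 0.001] w 33.3 F [ 0.5 -0.8 -0.9] g 40.0
(628, 99, 27) [-0.  -0.4 55.2]
```

Emit:
{"name": "drive_tool", "arguments": {"moves": [[24,[0,0,15],0],[24,[0,0,15],0],[24,[0,0,13],0],[24,[0,0,6],0],[24,[0,0,3],0],[24,[0,0,1],0],[24,[0,0,1],0],[24,[0,0,1],0],[24,[0,0,0],0],[24,[0,0,0],0]]}}

```text
clock: 26.0
eef_pos: [627.5, 98.9, 27.2]
ee_rot: [-0.001, 0.726, -0.688, 0.001]
wrist_force: [-1.7, 1.2, 4.7]
width: 33.4
grasp_force: 40.4
```

Contact again (4.7 N). I'll release.

Emit:
{"name": "drive_tool", "arguments": {"moves": [[24,[0,0,0.3],0],[24,[0,0,0],0],[36,[0,0,0],0],[42,[0,0,0],0],[52,[0,0,0],0],[68,[0,0,0],0],[85,[0,0,0],0],[85,[0,0,0],0],[85,[0,0,0],0],[85,[0,0,0],0]]}}

```text
clock: 26.83
eef_pos: [626.7, 98.7, 25.4]
ee_rot: [0.0, 0.725, -0.688, -0.0]
wrist_force: [-0.1, 0.7, 0.1]
width: 84.6
grasp_force: 0.0
```

Emit:
{"name": "drive_tool", "arguments": {"moves": [[85,[0,0,-10],0],[85,[0,0,-20],0],[85,[0,0,-25],0],[85,[0,0,-25],0],[85,[0,0,-25],0],[85,[0,0,-25],0],[85,[0,0,-25],0],[85,[0,0,-25],0],[85,[0,0,-10],0],[85,[0,0,0],0]]}}

```text
clock: 27.67
eef_pos: [628.2, 99.0, 219.4]
ee_rot: [-0.003, 0.725, -0.688, 0.002]
wrist_force: [-0.6, 0.5, -0.1]
width: 84.8
grasp_force: 0.0
```

```bash
python3 - <<'E'
from h import *
d((457.4,-86,216),(457.4,-86,63))
a=env.read_camera("scene")["color"][100:310,200:400];b=env.read_camera("top")["color"][80:290,240:440]
cv2.imwrite("pics/s9.png",cv2.resize(np.hstack([a,b]),None,fx=2,fy=2)[:,:,::-1])
E
```

```text
t 27.67 p [628.2  99.  219.4] yaw -86.99 tilt [0.007 0.002] w 84.8 F [-0.6  0.5 -0.1] g 0.0
(457.4, -86, 216) [175.8 180.3   1.8]
(457.4, -86, 63) [  0.3   1.1 153. ]
```

View pics/s9.png

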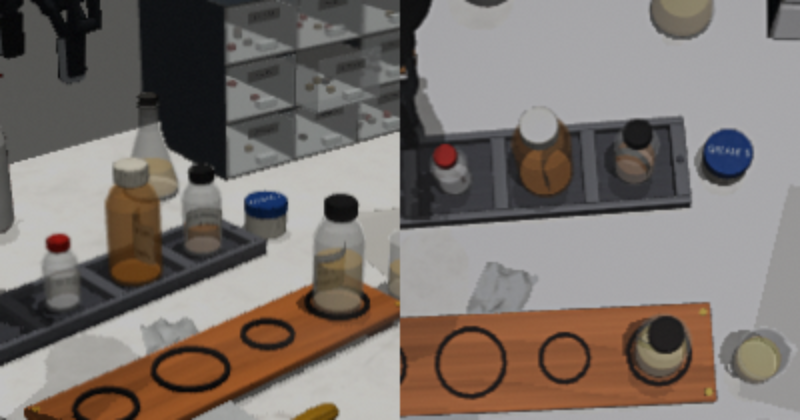

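Bottle 4 is upright in the second bay from the left (top crop (453,172)). Last is bottle 2.

Emit:
{"name": "drive_tool", "arguments": {"moves": [[85,[9,9,0],0],[85,[20,20,0],0],[85,[21,22,0],0],[85,[21,22,0],0],[85,[21,22,0],0],[85,[21,22,0],0],[85,[21,22,0],0],[85,[21,21,0],0],[85,[14,14,0],0],[85,[6.5,6.5,0],0]]}}

```text
clock: 28.6
eef_pos: [452.4, -87.5, 213.6]
ee_rot: [0.002, 0.725, -0.689, -0.002]
wrist_force: [-0.5, 0.3, -0.5]
width: 84.8
grasp_force: 0.0
```

Emit:
{"name": "drive_tool", "arguments": {"moves": [[85,[0,0,15],0],[85,[0,0,25],0],[85,[0,0,20],0],[85,[0,0,5],0],[85,[0,0,0],0],[85,[0,0,0],0],[85,[0,0,0],0],[85,[0,0,0],0],[85,[0,0,0],0],[85,[0,0,0],0]]}}

```text
clock: 29.43
eef_pos: [456.1, -85.9, 151.2]
ee_rot: [-0.001, 0.725, -0.688, 0.0]
wrist_force: [-0.2, 0.5, 0.1]
width: 84.8
grasp_force: 0.0
```

```bash
python3 - <<'E'
from h import *
d((457.4,-86,63))
E
```

```text
t 29.43 p [456.1 -85.9 151.2] yaw -87.0 tilt [0.002 0.   ] w 84.8 F [-0.2  0.5  0.1] g 0.0
(457.4, -86, 63) [ 0.1 -1.2 88.2]
```

Emit:
{"name": "drive_tool", "arguments": {"moves": [[85,[0,-1,15],0],[85,[0,0,15],0],[85,[0,0,15],0],[85,[0,0,15],0],[85,[0,0,15],0],[85,[0,0,10],0],[85,[0,0,3],0],[85,[0,0,0],0],[85,[0,0,0],0],[85,[0,0,0],0]]}}

```text
clock: 30.27
eef_pos: [457.4, -85.9, 63.4]
ee_rot: [-0.001, 0.725, -0.688, 0.001]
wrist_force: [0.0, 0.3, 0.4]
width: 85.1
grasp_force: 0.0
```

Emit:
{"name": "drive_tool", "arguments": {"moves": [[62,[0,0,0],0],[50,[0,0,0],0],[36,[0,0,0],0],[36,[0,0,0],0],[36,[0,0,0],0],[36,[0,0,0],0],[36,[0,0,0],0],[36,[0,0,0],0],[36,[0,0,0],0],[36,[0,0,0],0]], "grip_force": 40}}

```text
clock: 31.1
eef_pos: [457.3, -85.9, 63.1]
ee_rot: [-0.0, 0.726, -0.688, 0.001]
wrist_force: [-0.8, 0.3, 5.2]
width: 45.3
grasp_force: 40.3
```

Emit:
{"name": "drive_tool", "arguments": {"moves": [[36,[0,0,-6],0],[36,[0,0,-14],0],[36,[0,0,-20],0],[36,[0,0,-20],0],[36,[0,0,-20],0],[36,[0,0,-20],0],[36,[0,0,-20],0],[36,[0,0,-20],0],[36,[0,0,-10],0],[36,[0,0,0],0]]}}

```text
clock: 31.93
eef_pos: [457.4, -85.9, 214.5]
ee_rot: [-0.002, 0.725, -0.688, 0.001]
wrist_force: [0.5, 0.2, -1.6]
width: 45.2
grasp_force: 40.9
```

```bash
python3 - <<'E'
from h import *
d((623.5,183,212),(623.5,183,54))
E
```

```text
t 31.93 p [457.4 -85.9 214.5] yaw -87.0 tilt [0.004 0.001] w 45.2 F [ 0.5  0.2 -1.6] g 40.9
(623.5, 183, 212) [-259.8 -179.9    3.4]
(623.5, 183, 54) [1.00e-01 6.00e-01 1.58e+02]
```

Emit:
{"name": "drive_tool", "arguments": {"moves": [[36,[-12,-8,0],0],[36,[-26,-18,0],0],[36,[-31,-21,0],0],[36,[-31,-22,0],0],[36,[-31,-22,0],0],[36,[-31,-22,0],0],[36,[-31,-21,0],0],[36,[-31,-21,0],0],[36,[-23,-16,0],0],[36,[-12.8,-8.5,0],0]]}}

```text
clock: 32.77
eef_pos: [622.8, 186.3, 209.1]
ee_rot: [0.002, 0.726, -0.688, -0.001]
wrist_force: [-0.7, 0.4, -1.2]
width: 45.2
grasp_force: 41.0
```

Emit:
{"name": "drive_tool", "arguments": {"moves": [[36,[0,0,0],0],[36,[0,0,20],0],[36,[0,0,25],0],[36,[0,0,25],0],[36,[0,0,20],0],[36,[0,0,10],0],[36,[0,0,3],0],[36,[0,0,0],0],[36,[0,0,0],0],[36,[0,0,0],0]]}}

```text
clock: 33.6
eef_pos: [623.2, 183.3, 111.1]
ee_rot: [-0.001, 0.725, -0.688, 0.001]
wrist_force: [-0.8, -1.0, -1.3]
width: 45.2
grasp_force: 41.0
```

```bash
python3 - <<'E'
from h import *
d((623.5,183,54))
E
```

```text
t 33.6 p [623.2 183.3 111.1] yaw -86.99 tilt [0.003 0.001] w 45.2 F [-0.8 -1.  -1.3] g 41.0
(623.5, 183, 54) [ 0.3 -0.1 57.1]
```

Emit:
{"name": "drive_tool", "arguments": {"moves": [[36,[0,0,15],0],[36,[0,0,15],0],[36,[0,0,13],0],[36,[0,0,8],0],[36,[0,0,3],0],[36,[0,0,1],0],[36,[0,0,1],0],[36,[0,0,1],0],[36,[0,0,0],0],[36,[0,0,0],0]]}}

```text
clock: 34.43
eef_pos: [623.1, 183.2, 54.1]
ee_rot: [-0.001, 0.726, -0.688, 0.001]
wrist_force: [-0.5, 0.8, 4.7]
width: 45.3
grasp_force: 41.0
```

Emit:
{"name": "drive_tool", "arguments": {"moves": [[36,[0,0,0.3],0],[36,[0,0,0],0],[48,[0,0,0],0],[54,[0,0,0],0],[62,[0,0,0],0],[75,[0,0,0],0],[85,[0,0,0],0],[85,[0,0,0],0],[85,[0,0,0],0],[85,[0,0,0],0]]}}

```text
clock: 35.27
eef_pos: [622.3, 182.8, 52.1]
ee_rot: [0.0, 0.725, -0.688, -0.0]
wrist_force: [-0.4, -0.5, 0.1]
width: 85.0
grasp_force: 0.0
```

Emit:
{"name": "drive_tool", "arguments": {"moves": [[85,[0,0,-10],0],[85,[0,0,-20],0],[85,[0,0,-25],0],[85,[0,0,-25],0],[85,[0,0,-25],0],[85,[0,0,-25],0],[85,[0,0,-25],0],[85,[0,0,-10],0],[85,[0,0,0],0],[85,[0,0,0],0]]}}

```text
clock: 36.1
eef_pos: [621.9, 182.9, 217.0]
ee_rot: [-0.0, 0.725, -0.688, -0.0]
wrist_force: [-0.7, 1.1, -0.6]
width: 85.0
grasp_force: 0.0
```

Emit:
{"name": "drive_tool", "arguments": {"moves": [[85,[0,15,0],0],[85,[0,25,0],0],[85,[0,25,0],0],[85,[0,25,0],0],[85,[0,25,0],0],[85,[0,15,0],0],[85,[0,0,0],0],[85,[0,0,0],0],[85,[0,0,0],0],[85,[0,0,0],0]]}}

```text
clock: 36.93
eef_pos: [493.0, 176.1, 216.3]
ee_rot: [0.001, 0.725, -0.689, -0.0]
wrist_force: [0.4, 0.1, -0.0]
width: 84.8
grasp_force: 0.0
```

```bash
python3 - <<'E'
from h import *
d()
a=env.read_camera("scene")["color"][100:310,150:350];b=env.read_camera("top")["color"][80:290,190:390]
cv2.imwrite("pics/s10.png",cv2.resize(np.hstack([a,b]),None,fx=2,fy=2)[:,:,::-1])
E
```

```text
t 36.93 p [493.  176.1 216.3] yaw -87.03 tilt [-0.001 -0.001] w 84.8 F [ 0.4  0.1 -0. ] g 0.0
```

View pics/s10.png

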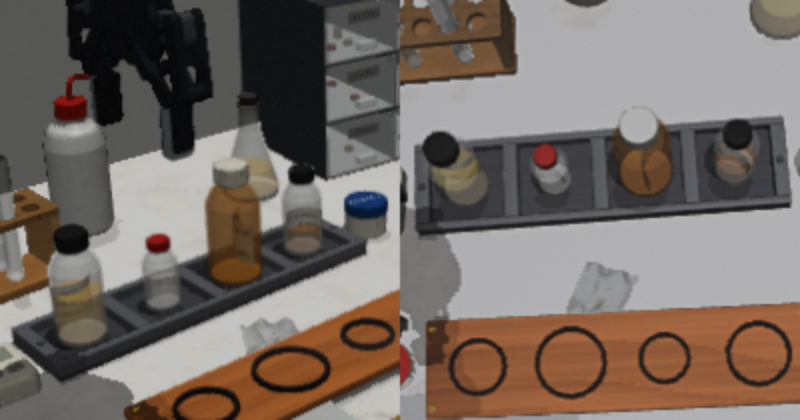

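All four bottles stand upright in their bays, left to right straw (465,180), red (553,172), amber (643,165) and brownish (736,160) in the top crop. That is the rack order reversed, the rack is empty and the gripper is clear.

```bash
python3 -c "
from bench import env
print(env.close_job())"
```

```text
the job is handed in; nothing more can be done
None
```

The four bottles stand upright in the tray in reverse order (left to right: 2, 4, 1, 3), and the job was handed in at about 37 s with the gripper clear; no verdict was returned.

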